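# Gauge the fixture slot and show the blade to the inspection camera

## Robot

A 6-joint arm with a two-finger parallel gripper is mounted at the origin on the work surface; the furniture and walls round the work are solid. World frame = base frame: x ahead of the robot, y to its left, z up, the work surface at z = 0. Lengths are in mm, angles in degrees, forces in N, time in s.
With the tool pointing down it reaches from about 350 to 850 mm from the base axis. Payload 8.1 kg.
Tool frame: the origin (TCP) lies midway between the tips of the shut fingers; the grasp point (between the pads) lies 19 mm behind it; z points along the fingers, y is the direction in which the jaws open and shut (so a half turn about z gives the same grasp; the last joint's range is limited). The gripper opens to 85 mm and grips with 20 to 120 N. Pads are 22 mm wide; open, the fingers measure 114 mm over their backs; the gripper's body (76 mm by 85 mm) begins 54 mm behind the grasp point. The pads swing forward as they close: fully open they stand 13 mm farther back than shut.
Start: joints at [66.555, 7.471, 85.268, -0, 87.261, -4.893], TCP at [190.881, 568.832, 231.292] pointing down, gripper open.
Joint ranges: [-169.43, 169.43], [-51.17, 129.36], [1.28, 143.12], [-76.62, 256.62], [0, 156.53], [-152.29, 152.29]. Speed limits (degrees/s): [136.94, 136.94, 159.86, 180, 180, 180].

## Interface

Orientations are given as [roll, pitch, yaw] about the fixed x, y, z axes, in that order (R = Rz(yaw) Ry(pitch) Rx(roll)).
In Python, from bench import telemetry, snapshot, camera_params, job gives the robot as it stands. The module is installed in compiled form; this text tells all that it offers.
- The arm moves only by the shell command python3 -m jog 'ROWS' [FORCE]. ROWS is JSON, a list that holds one entry, the list of rows, each a list of 7 numbers: the shift along the tool's x, y, z in units of 50 mm (1.0 is 50 mm), then the turn, a rotation vector about the tool's x, y, z in units of 2 pi rad (1.0 is 2 pi rad), then the opening, from 0 (shut) to 1 (fully open). In form: [[[dx, dy, dz, rx, ry, rz, claw], ...]]. A call has 1 to 12 rows; each row shifts and turns the commanded pose from where the row before left it, along the tool's axes as they then stand; what a row does not reach is not made up. A row lasts 1/8 s, in which the tool goes at most 62.5 mm and 10.7 degrees, less where a joint would pass 70% of its speed; a pose out of reach is approached as far as the arm can. A call with a number of a shift or a turn outside -1 to 1 is refused whole. A call with a gripper value outside its range is refused whole. The fingers move at their own pace and stop on an object; FORCE is the grip in N (left out, the last holds). Time passes only in rows, so rows that do not move let the fingers close. It gives the time, the measured TCP pose, the force and the opening at its end, in the units of the state.
- telemetry.sense(): the state, without advancing time (a new reading comes with each control period).
- snapshot(name): name is "scene" or "top"; returns (picture, depth): 480x640x3 uint8, red, green, blue; 480x640 float32, mm along the optical axis (not along the pixel's ray), 0 where there is no reading.
- camera_params(name): a dict with "K" (3x3 intrinsics, pixels), "extrinsics" (4x4, takes a point from camera to world coordinates). Camera axes: x right, y down, z forward; pixel columns grow to the right and rows downward; lengths in mm; the calibration is good to about 2 mm. A picture is of the moment at which its call begins. camera_params takes no time and is no camera call.
- job.hand_in(): hands the job in, once; it reports no verdict.
The state is a dict: "time": time; "joint_pos": joint angles; "qd": joint speeds; "joint_efforts": joint torques, N m; "tool_pos": TCP position; "tcp_rot": TCP orientation; "ft_force": force on the tool from outside, world axes, zero at the start; "wrist_torque": the same for the moment, N m; "finger_gap": finger opening in mm.
Only numpy, scipy, OpenCV 4.12 (cv2) and the standard library are available. Lean on these libraries where they do the work, as an engineer would, in place of code of your own. Each camera call takes 0.05 s, during which the arm holds its last target. There are 200 camera calls.

## Task

Take the wider of the two slot gauges out of the rack and push its blade straight down into the slot of the test fixture until the shoulder of its handle sits on the block. Then draw it out again and hold it up to the inspection camera: blade hanging straight down, a broad face square to the lens, the middle of the blade on the lens's line of sight 60 mm in front of the glass. Finish while still holding it there in the air; leave the narrow gauge in the rack, and the camera and the other things on the bench where they are.

Things in the scene. Friction and masses are not known exactly. Their poses are not given: they have to be found in the camera images.
- wide_gauge: the wide slot gauge (about 90 g) upright in either place of the rack. Grooved aluminium handle 16 (x) by 34 (y) by 44 mm high, from z = 0 up; below it a steel blade 4 mm thick (x), 30 mm wide (y), 35 mm long, down to z = -35 mm. Origin at the middle of the handle's underside (the shoulder, on the rack's top); z up along the handle, x square to the blade's broad faces. Either way round will do
- blade_middle (a point): the middle of the wide gauge's blade, 17.5 mm below the shoulder; axes as wide_gauge
- narrow_gauge: the narrow slot gauge, in the rack's other place: same build, handle 16 x 20 x 44 mm, blade 4 x 16 x 35 mm; it stays there
- rack: grey plastic rack fixed to the bench, 56 x 122 mm (76 mm over its foot along x), 45 mm high; origin under its centre, z up. Two slots through the top, 7 mm (x) by 33 mm (y), at y = -34 mm and y = +34 mm; a gauge stands in each, handle above the top, its axes those of the rack
- fixture: aluminium test-fixture block fixed to the bench, 50 mm (x) by 64 mm (y), 45 mm high, with a low foot 78 mm long (x, 8 mm high) and a small brass coaxial jack on either y end; origin under its centre, z up
- slot (a point): the middle of the slot's mouth, in the top of the fixture block, 45 mm above the bench; axes as fixture. The slot is 6.5 mm (x) by 34 mm (y) and goes straight down through the block, so only the gauge's shoulder stops it
- lens (a point): the middle of the inspection camera's front glass, 130 to 170 mm above the bench (the height varies). It looks level along this frame's -x (roughly toward the robot); y across, z up. The camera is a level barrel 33 mm thick, clamped to a post 185 mm high that stands 70 mm behind the glass on a fixed steel foot 86 x 70 mm
- camera_stand: the inspection camera's stand with its head, fixed to the bench: steel foot 86 (x) by 70 (y) by 12 mm; origin under the foot's centre, axes as lens, which lies 45.5 mm ahead of it (toward -x)
- flux_pot: small jar, 37 mm across, 28 mm high; origin under its centre; a bystander
- dust_cap: black screw cap, 21 mm across, 18 mm high; origin under its centre; a bystander
Not all that is in view belongs to the job. Leave any pink or red look-alike of the wide_gauge alone.

How it is judged:
By the outcome, as a careful person would: the job done as asked, in the order asked, and still so for the second after the job is handed in, while the arm keeps its last pose, push and grip.
It also fails if it takes over 51 s, if anything falls off the work surface, if the arm or the gripper's body presses on something with over 40 N, if the wrist force passes 120 N, or if a joint passes its speed limit or range.

## Working session

There is one attempt and no reset: what is moved stays moved. The work goes in short steps, Python scripts to look and compute and a shell command to move; the robot and the scene stay as the last step left them, time stands still between calls to the robot, and variables do not carry over. Pictures are saved under pics/ and viewed, about 8 in all and at most 12, crops included, and the job is handed in when it is done.

```bash
mkdir -p pics
cat > h.py <<'E'
import numpy as np,cv2
from bench import telemetry,snapshot,camera_params,job
def grab(n,tag):
    p,d=snapshot(n); cv2.imwrite(f'pics/{tag}.png',p[:,:,::-1]); np.savez(f'pics/{tag}.npz',p=p,d=d); return p,d
def cloud(n,d):
    c=camera_params(n);K=np.array(c['K']);E=np.array(c['extrinsics'])
    v,u=np.mgrid[:480,:640]
    P=np.stack([(u-K[0,2])/K[0,0]*d,(v-K[1,2])/K[1,1]*d,d],-1)
    return P@E[:3,:3].T+E[:3,3]
E
python3 - <<'E'
from h import *
for n in('scene','top'):
    grab(n,n+'0'); c=camera_params(n); print(n,np.round(c['K'],1).tolist(),np.round(c['extrinsics'],3).tolist())
s=telemetry.sense();print(s)
E
```

```text
scene [[601.6, 0.0, 323.5], [0.0, 601.6, 232.0], [0.0, 0.0, 1.0]] [[0.917, -0.345, 0.201, 337.374], [-0.4, -0.788, 0.468, -512.177], [-0.004, -0.509, -0.86, 906.509], [0.0, 0.0, 0.0, 1.0]]
top [[481.3, 0.0, 322.0], [0.0, 481.3, 242.4], [0.0, 0.0, 1.0]] [[-0.192, -0.957, 0.216, 329.941], [-0.981, 0.188, -0.037, -47.69], [-0.005, -0.219, -0.976, 955.687], [0.0, 0.0, 0.0, 1.0]]
{'time': 0.1, 'joint_pos': array([ 6.65536909e+01,  7.51121055e+00,  8.53240085e+01, -1.03931498e-03,
        8.72604443e+01, -4.89391819e+00]), 'qd': array([ 0.01670979, -0.21128976, -0.09406343, -0.11379662,  0.10941412,
       -0.08127998]), 'joint_efforts': array([ 3.47461952e-03, -5.70952642e+01, -5.01941836e+01,  2.89146840e-05,
        8.08714831e-03,  4.91797528e-05]), 'tool_pos': array([190.69900827, 568.36633803, 230.33555704]), 'tcp_rot': array([-1.79904597e+02, -7.12688767e-03,  1.61447654e+02]), 'ft_force': array([-0.48234516, -1.31889727, -0.44685928]), 'wrist_torque': array([ 0.01720512, -0.00418658,  0.03629625]), 'finger_gap': 85.40084534298619}
```

View pics/scene0.png

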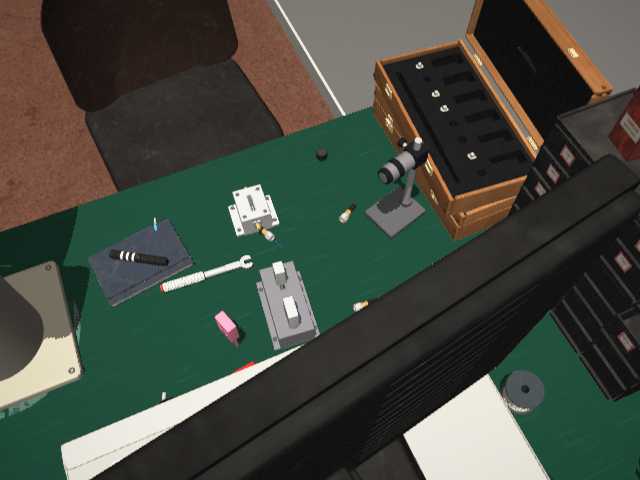

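View pics/top0.png

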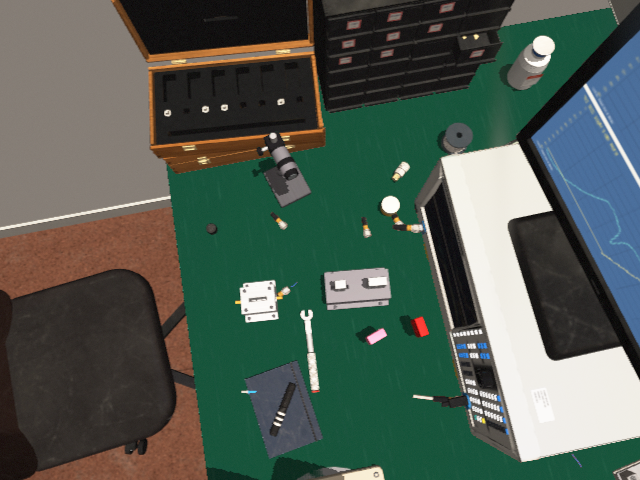

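The scene view shows the rack at about (288,305) with two handles, the fixture at (253,210) and the camera at (400,170). In the top view the wide gauge is at (377,282), the narrow one at (340,285), the fixture slot at (258,299) and the lens end at (291,172). The pink and red look-alikes are at (376,336) and (420,327).

Run:
```python
from h import *
for n,R in(('top',{'rack':(318,395,262,312),'fix':(235,285,275,325),'cam':(255,315,130,208)}),('scene',{'rack':(255,322,255,350),'fix':(225,282,180,242),'cam':(360,430,135,240)})):
    f=np.load(f'pics/{n}0.npz');d=f['d'];p=f['p'];W=cloud(n,d);hsv=cv2.cvtColor(p,cv2.COLOR_RGB2HSV)
    notgreen=~((hsv[...,0]>60)&(hsv[...,0]<95)&(hsv[...,1]>110))
    def rep(lab,r,z0,z1):
        u0,u1,v0,v1=R[r];m=np.zeros(d.shape,np.uint8);m[v0:v1,u0:u1]=1
        m&=((W[...,2]>z0)&(W[...,2]<z1)&(d>0)&notgreen).astype(np.uint8)
        k,L,st,c=cv2.connectedComponentsWithStats(m)
        for i in range(1,k):
            if st[i,4]<25: continue
            q=W[L==i];(cx,cy),(w,h),a=cv2.minAreaRect(q[:,:2].astype(np.float32))
            print(n,lab,st[i].tolist(),'ctr',round(cx,1),round(cy,1),'wh',round(w,1),round(h,1),'ang',round(a,1),'z',np.round(np.percentile(q[:,2],[5,50,95]),1))
    rep('handle','rack',78,100); rep('racktop','rack',38,52); rep('fixtop','fix',38,52)
    rep('foot','cam',6,20); rep('barrel','cam',110,175); rep('post','cam',178,200)
```

```text
top handle [367, 276, 20, 11, 179] ctr 432.2 -163.8 wh 34.1 16.4 ang 83.5 z [82.5 88.  90.7]
top handle [334, 280, 12, 10, 104] ctr 439.6 -96.7 wh 20.0 15.9 ang 79.3 z [82.1 87.9 90.8]
top racktop [324, 269, 67, 35, 1537] ctr 436.4 -130.6 wh 122.1 56.8 ang 83.7 z [41.3 44.1 46.9]
top fixtop [240, 284, 36, 30, 856] ctr 448.2 59.9 wh 64.0 50.4 ang 85.2 z [41.2 43.9 46.6]
top foot [287, 144, 28, 8, 69] ctr 745.6 -78.2 wh 2.4 57.7 ang 0.8 z [ 7.1 12.9 19.5]
top foot [255, 154, 15, 5, 33] ctr 745.8 4.7 wh 2.5 30.7 ang 0.8 z [ 6.8 11.3 16.2]
top foot [263, 164, 48, 43, 1002] ctr 679.2 -35.8 wh 86.2 70.1 ang 16.3 z [ 8.1 10.9 13.9]
top barrel [255, 130, 60, 51, 1369] ctr 687.2 -39.7 wh 110.9 106.6 ang 76.8 z [119.  155.7 166.5]
top post [269, 133, 7, 7, 43] ctr 703.0 -28.1 wh 10.8 11.4 ang 80.6 z [179.9 183.3 185.5]
scene handle [272, 261, 13, 16, 156] ctr 439.8 -96.7 wh 20.2 16.2 ang 82.1 z [80.  89.4 92.3]
scene handle [283, 295, 16, 26, 268] ctr 432.4 -164.1 wh 35.7 15.9 ang 83.9 z [81.1 89.7 92.4]
scene racktop [259, 261, 56, 80, 2069] ctr 436.4 -129.4 wh 124.9 56.2 ang 83.6 z [43.3 46.2 48.9]
scene fixtop [233, 184, 38, 40, 949] ctr 447.8 59.7 wh 67.5 50.2 ang 85.4 z [41.8 46.1 48.8]
scene foot [387, 135, 14, 19, 62] ctr 744.8 98.5 wh 3.9 50.8 ang 1.3 z [ 8.  12.5 18.9]
scene foot [414, 174, 16, 28, 90] ctr 745.6 -11.9 wh 3.0 57.3 ang 0.4 z [ 6.2 12.8 18.8]
scene foot [365, 186, 61, 52, 1571] ctr 680.2 -35.0 wh 89.4 70.7 ang 15.4 z [ 9.8 13.4 16.2]
scene barrel [378, 135, 52, 49, 1374] ctr 699.5 -27.5 wh 135.5 64.4 ang 36.4 z [126.6 160.7 169.2]
scene post [414, 137, 8, 10, 62] ctr 702.6 -28.4 wh 11.8 11.6 ang 57.5 z [179.5 185.1 188.6]
```

Run:
```python
from h import *
H=np.zeros((20,26))
for n in('top','scene'):
    d=np.load(f'pics/{n}0.npz')['d'];W=cloud(n,d)[d>0]
    i=np.floor(W[:,0]/50).astype(int);j=np.floor((W[:,1]+600)/50).astype(int)
    ok=(i>=0)&(i<20)&(j>=0)&(j<26);np.maximum.at(H,(i[ok],j[ok]),W[ok,2])
print('y   ',*['%4d'%y for y in range(-600,700,50)])
for i in range(20):print('%4d'%(i*50),*['%4d'%h for h in H[i]])
# barrel: points in the lens frame
c,s=np.cos(np.radians(15.9)),np.sin(np.radians(15.9))
for n in('top','scene'):
    d=np.load(f'pics/{n}0.npz')['d'];W=cloud(n,d);Q=W-np.array([679.7,-35.4,0])
    x=Q[...,0]*c+Q[...,1]*s;y=-Q[...,0]*s+Q[...,1]*c
    for a in range(-52,20,6):
        m=(d>0)&(x>a)&(x<a+6)&(abs(y)<35)&(W[...,2]>100)&(W[...,2]<190)
        if m.sum()>5:
            q=np.c_[y[m],W[...,2][m]];A=np.c_[2*q,np.ones(len(q))];t=np.linalg.lstsq(A,(q**2).sum(1),rcond=None)[0]
            print(n,a,m.sum(),'ymid',round((y[m].min()+y[m].max())/2,1),'ztop',np.round(np.percentile(q[:,1],[90,98]),1),'circle',np.round([t[0],t[1],np.sqrt(t[2]+t[0]**2+t[1]**2)],1))
```

```text
y    -600 -550 -500 -450 -400 -350 -300 -250 -200 -150 -100  -50    0   50  100  150  200  250  300  350  400  450  500  550  600  650
   0   18   45    3    4    3    3    0    6    6   16  122  125    0   16   16    5    5    0    0    0    0    0    0    0    0    0
  50    3    3    3    4    3    5    4    4    6   17  126  160  156   18   17    6    5    0    0    0    0    0    0    0    0    0
 100    0    0  248  250  250  253  252    3    5   15   17   16   16   17   16    6    4    0    0    0    0    0    0    0    0    0
 150    0    0  250  251  250  254  253   65    5    5    7   14   16   23    5    6    5    0    0    0    0    0    0    0    0   47
 200    0    0  250  341  250  253  253   64   32    6    5   15   28   29   13    5    5    0    0    0    0    0    0    0    0   73
 250    0    0  637  638  267  253  253    3    5    7    5   20   30   22   15    6    5    0    0    0    0    0    0    0    0    0
 300    0    0  637  638  268  252  253   83   83   83    5   18   16   15   14    6    5    0    0    0    0    0    0    0    0    0
 350    0    0  632 
[... 2557 characters left out ...]
cene -40 80 ymid -0.7 ztop [165.5 166.9] circle [  0.3 152.9  12.4]
scene -34 63 ymid -2.0 ztop [166.7 167.5] circle [1.00e-01 1.53e+02 1.34e+01]
scene -28 89 ymid -1.1 ztop [167.  169.3] circle [1.00e-01 1.53e+02 1.39e+01]
scene -22 70 ymid -1.8 ztop [167.5 168.8] circle [  0.2 152.3  15.2]
scene -16 60 ymid -0.8 ztop [167.  167.9] circle [  0.2 152.7  14.4]
scene -10 64 ymid -0.5 ztop [166.9 167.9] circle [ -0.  154.   12.8]
scene -4 61 ymid -1.1 ztop [166.3 167.7] circle [  0.2 153.4  13.1]
scene 2 60 ymid -0.8 ztop [166.5 167.4] circle [  0.7 153.   13.3]
scene 8 113 ymid 0.5 ztop [168.4 170.3] circle [  1.4 152.3  16. ]
scene 14 133 ymid 9.8 ztop [172.5 182.9] circle [  6.5 142.2  29.1]
```

```bash
cat >> h.py <<'E'
from scipy.spatial.transform import Rotation as Ro
def plan(wps,pose=None):
    """wps: (x,y,z,yaw,nrows), tool down; prints rows in tool axes"""
    s=telemetry.sense();p=np.array(s['tool_pos']);R=Ro.from_euler('xyz',s['tcp_rot'],degrees=True)
    if pose: p=np.array(pose[:3]);R=Ro.from_euler('xyz',[180,0,pose[3]],degrees=True)
    for x,y,z,yaw,n in wps:
        T=np.array([x,y,z]);RT=Ro.from_euler('xyz',[180,0,yaw],degrees=True);rows=[]
        for k in range(n,0,-1):
            d=R.inv().apply((T-p)/k)/50; w=(R.inv()*RT).as_rotvec()/k/(2*np.pi)
            d=np.round(d,3);w=np.round(w,4);rows.append([*d.tolist(),*w.tolist()])
            p=p+R.apply(d*50);R=R*Ro.from_rotvec(w*2*np.pi)
        for r in rows:print(r)
        print('->',np.round(p,2),np.round(R.as_euler('xyz',degrees=True),2))
E
python3 -c "
from h import *
plan([(400,200,225,120,8),(432.3,-164,170,83.7,7)])"
```

```text
[-0.789, -0.707, 0.014, -0.0, 0.0, 0.0144]
[-0.85, -0.632, 0.014, -0.0, 0.0, 0.0144]
[-0.903, -0.553, 0.015, -0.0, 0.0, 0.0144]
[-0.95, -0.469, 0.014, -0.0, 0.0, 0.0144]
[-0.988, -0.381, 0.015, -0.0001, 0.0, 0.0144]
[-1.018, -0.291, 0.014, -0.0, 0.0, 0.0144]
[-1.041, -0.197, 0.014, -0.0001, 0.0001, 0.0144]
[-1.054, -0.103, 0.014, -0.0, 0.0, 0.0143]
-> [399.99 200.01 225.  ] [-1.7999e+02  1.0000e-02  1.2001e+02]
[-0.947, -0.44, 0.157, -0.0, 0.0, 0.0144]
[-0.983, -0.353, 0.157, -0.0, 0.0, 0.0144]
[-1.01, -0.263, 0.157, -0.0, 0.0, 0.0144]
[-1.03, -0.17, 0.158, -0.0, 0.0, 0.0144]
[-1.041, -0.077, 0.157, -0.0, 0.0, 0.0144]
[-1.044, 0.018, 0.158, -0.0, 0.0, 0.0144]
[-1.038, 0.112, 0.157, -0.0, 0.0, 0.0145]
-> [ 432.28 -163.99  170.01] [-1.7999e+02  1.0000e-02  8.3690e+01]
```

```bash
python3 -m jog '[[[-0.79,-0.71,0.01,0,0,0.0144,0.6],[-0.85,-0.63,0.01,0,0,0.0144,0.6],[-0.9,-0.55,0.01,0,0,0.0144,0.6],[-0.95,-0.47,0.01,0,0,0.0144,0.6],[-0.99,-0.38,0.01,0,0,0.0144,0.6],[-1,-0.29,0.01,0,0,0.0144,0.6],[-1,-0.2,0.01,0,0,0.0144,0.6],[-1,-0.1,0.01,0,0,0.0144,0.6],[0,0,0,0,0,0,0.6]]]'
python3 -c "
from h import *
plan([(432.3,-164,170,83.7,8)])"
```

```text
time: 1.23
tool_pos: [397.9, 202.2, 226.9]
tcp_rot: [-180.0, 0.0, 119.6]
ft_force: [0.3, 0.4, 0.3]
finger_gap: 51.1
[-0.838, -0.378, 0.143, -0.0, 0.0, 0.0125]
[-0.865, -0.311, 0.143, -0.0, 0.0, 0.0125]
[-0.887, -0.242, 0.143, -0.0, 0.0, 0.0125]
[-0.903, -0.172, 0.143, -0.0, 0.0, 0.0125]
[-0.914, -0.1, 0.143, -0.0, 0.0, 0.0125]
[-0.919, -0.028, 0.144, -0.0, 0.0001, 0.0124]
[-0.919, 0.043, 0.143, -0.0, 0.0, 0.0125]
[-0.912, 0.115, 0.142, -0.0, 0.0001, 0.0124]
-> [ 432.3  -164.    170.02] [-1.7999e+02 -2.0000e-02  8.3710e+01]
```

```bash
python3 -m jog '[[[-0.84,-0.38,0.14,0,0,0.0125,0.6],[-0.865,-0.31,0.14,0,0,0.0125,0.6],[-0.89,-0.24,0.14,0,0,0.0125,0.6],[-0.9,-0.17,0.14,0,0,0.0125,0.6],[-0.915,-0.1,0.14,0,0,0.0125,0.6],[-0.92,-0.03,0.14,0,0,0.0125,0.6],[-0.92,0.04,0.14,0,0,0.0125,0.6],[-0.91,0.115,0.14,0,0,0.0125,0.6],[0,0,0,0,0,0,0.6],[0,0,0,0,0,0,0.6]]]'
python3 -c "
from h import *
plan([(432.3,-164,56,83.7,4)])"
```

```text
time: 2.48
tool_pos: [433.2, -160.1, 170.9]
tcp_rot: [-180.0, -0.1, 84.0]
ft_force: [-0.1, 0.8, -0.1]
finger_gap: 51.0
[-0.021, -0.002, 0.575, -0.0, -0.0, 0.0002]
[-0.021, -0.002, 0.575, -0.0, -0.0001, 0.0003]
[-0.02, -0.002, 0.574, -0.0001, -0.0, 0.0002]
[-0.02, -0.002, 0.575, -0.0, -0.0001, 0.0003]
-> [ 432.29 -164.     55.99] [-1.7999e+02  1.0000e-02  8.3680e+01]
```

```bash
python3 -m jog '[[[-0.04,-0.01,0.5,0,0,0.0002,0.6],[-0.04,-0.01,0.5,0,0,0.0002,0.6],[0,0,0.5,0,0,0.0002,0.6],[0,0,0.5,0,0,0.0003,0.6],[0,0,0.3,0,0,0,0.6],[0,0,0,0,0,0,0.6],[0,0,0,0,0,0,0.6]]]'
python3 -c "
from h import *
plan([(432.3,-164,56,83.7,1)])"
```

```text
time: 3.35
tool_pos: [432.6, -164.9, 57.4]
tcp_rot: [179.9, 0.0, 83.7]
ft_force: [0.1, 0.0, 0.8]
finger_gap: 51.5
[0.017, -0.009, 0.027, 0.0002, 0.0001, -0.0]
-> [ 432.29 -164.02   56.02] [ 1.7999e+02 -1.0000e-02  8.3700e+01]
```

Positioned; close the fingers.

```bash
python3 -m jog '[[[0,0,0,0,0,0,0.3],[0,0,0,0,0,0,0.15],[0,0,0,0,0,0,0.05],[0,0,0,0,0,0,0.05],[0,0,0,0,0,0,0.05],[0,0,0,0,0,0,0.05]]]' 60
```

```text
time: 4.1
tool_pos: [432.4, -165.4, 57.1]
tcp_rot: [179.9, 0.0, 83.6]
ft_force: [-1.0, -0.9, 6.2]
finger_gap: 15.0
```

```bash
python3 -m jog '[[[0,0,-0.1,0,0,0,0.05],[0,0,-0.3,0,0,0,0.05],[0,0,-0.4,0,0,0,0.05],[0,0,-0.4,0,0,0,0.05],[0,0,-0.4,0,0,0,0.05],[0,0,-0.3,0,0,0,0.05],[0,0,0,0,0,0,0.05],[0,0,0,0,0,0,0.05]]]'
python3 - <<'E'
from h import *
grab('top','top1');grab('scene','scene1')
for n in('top','scene'):
    d=np.load(f'pics/{n}1.npz')['d'];W=cloud(n,d)
    m=(d>0)&(abs(W[...,0]-432)<40)&(abs(W[...,1]+165)<40)&(W[...,2]>85)&(W[...,2]<150)
    v,u=np.where(m); print(n,m.sum(),u.min(),u.max(),v.min(),v.max())
a=cv2.imread('pics/top1.png')[230:320,320:440];b=cv2.imread('pics/scene1.png')[230:340,240:360]
cv2.imwrite('pics/c1.png',np.hstack([cv2.resize(a,(400,300),interpolation=3),cv2.resize(b,(400,300),interpolation=3)]))
E
```

```text
time: 5.1
tool_pos: [431.5, -164.8, 150.7]
tcp_rot: [-179.9, -0.0, 83.7]
ft_force: [0.2, -0.4, -1.8]
finger_gap: 15.1
top 7 370 373 277 281
scene 62 284 296 296 310
```

View pics/c1.png

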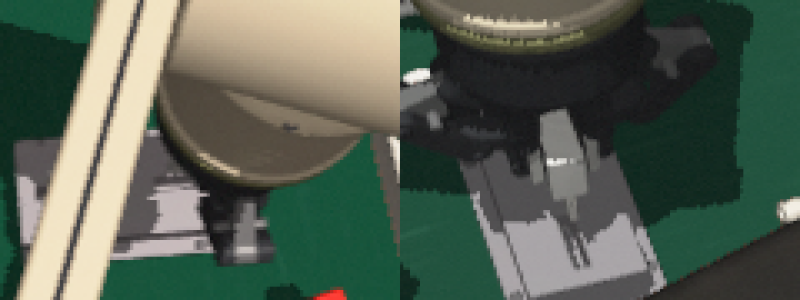

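The wide gauge is held, with its blade clear above the rack and roughly vertical. In the left crop its handle is at about (245,235). In the right crop the blade ends at (570,215).

```bash
python3 -c "
from h import *
plan([(440,-50,156,84.5,4),(448,58.4,125,85.2,4)])"
```

```text
[0.575, -0.02, -0.028, -0.0001, -0.0, -0.0006]
[0.575, -0.017, -0.029, -0.0001, -0.0, -0.0006]
[0.574, -0.015, -0.028, -0.0, -0.0001, -0.0006]
[0.575, -0.014, -0.029, -0.0001, -0.0, -0.0006]
-> [439.98 -49.98 155.99] [179.99  -0.    84.51]
[0.543, -0.012, 0.155, 0.0, -0.0, -0.0005]
[0.543, -0.01, 0.155, 0.0, -0.0, -0.0005]
[0.544, -0.009, 0.155, 0.0, -0.0, -0.0005]
[0.543, -0.006, 0.155, 0.0, -0.0, -0.0004]
-> [448.02  58.39 124.99] [179.99  -0.    85.2 ]
```

```bash
python3 -m jog '[[[0,0,-0.11,0,0,0,0.05],[0.575,-0.02,0,0,0,-0.0006,0.05],[0.575,-0.015,0,0,0,-0.0006,0.05],[0.575,-0.015,0,0,0,-0.0006,0.05],[0.575,-0.015,0,0,0,-0.0006,0.05],[0.545,-0.01,0.15,0,0,-0.0005,0.05],[0.545,-0.01,0.15,0,0,-0.0005,0.05],[0.545,-0.01,0.15,0,0,-0.0005,0.05],[0.54,-0.005,0.15,0,0,-0.0004,0.05],[0,0,0,0,0,0,0.05],[0,0,0,0,0,0,0.05],[0,0,0,0,0,0,0.05]]]'
python3 - <<'E'
from h import *
plan([(448,58.4,112,85.2,1)])
s=telemetry.sense();T=s['tool_pos'];print(T,s['tcp_rot'])
for n in('top','scene'):
    p,d=grab(n,n+'2');W=cloud(n,d)
    m=(d>0)&(abs(W[...,0]-448)<30)&(abs(W[...,1]-59)<30)&(W[...,2]>70)&(W[...,2]<140)
    v,u=np.where(m);print(n,m.sum(),(u.min(),u.max(),v.min(),v.max()) if m.any() else '')
    c0=camera_params(n);K=np.array(c0['K']);E=np.linalg.inv(np.array(c0['extrinsics']))
    q=K@(E@[448,60,70,1])[:3];q=q/q[2];print(q[:2])
    x,y=int(q[0]),int(q[1]);cv2.imwrite(f'pics/{n}c2.png',cv2.resize(p[y-40:y+40,x-54:x+54,::-1],(540,400),interpolation=3))
a,b=[cv2.imread(f'pics/{n}c2.png') for n in('top','scene')];cv2.imwrite('pics/c2.png',cv2.resize(np.hstack([a,b]),(800,296)))
E
```

```text
time: 6.7
tool_pos: [449.0, 57.5, 127.1]
tcp_rot: [180.0, 0.0, 85.2]
ft_force: [-0.3, 0.7, -1.0]
finger_gap: 15.6
[0.016, -0.023, 0.302, 0.0001, 0.0, -0.0001]
-> [447.97  58.38 112.02] [-1.7999e+02  1.0000e-02  8.5190e+01]
[449.04589589  57.48711145 127.12123125] [1.79973629e+02 1.33923062e-02 8.51520289e+01]
top 0 
[254.89666669 297.33758524]
scene 159 (np.int64(235), np.int64(259), np.int64(170), np.int64(196))
[249.47755114 194.4875901 ]
```

View pics/c2.png

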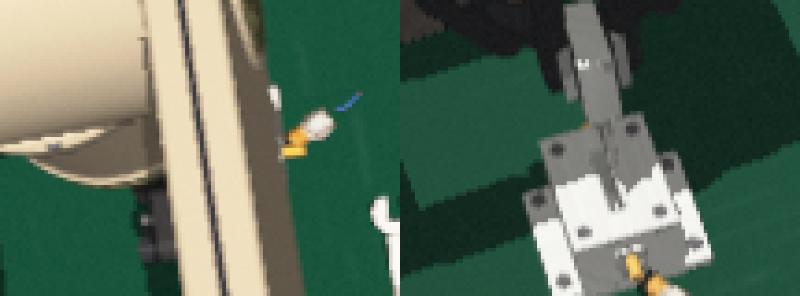

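In the right-hand crop the gauge stands just above the slot, with the blade at about (607,140) and the slot running to (618,205). The top camera's view is blocked by the arm. Next I measure the gauge's end face and the slot from the scene view.

Run:
```python
from h import *
f=np.load('pics/scene2.npz');d=f['d'];p=f['p'];W=cloud('scene',d)
psi=np.radians(-4.8);ax=np.array([np.cos(psi),np.sin(psi)]);ay=np.array([-np.sin(psi),np.cos(psi)])
Q=W[...,:2]-[448,59.8];X=Q@ax;Y=Q@ay;Z=W[...,2]
# per row print: extents of gauge points in fixture frame
for v in range(160,222,2):
    m=(d[v]>0)&(abs(X[v])<13)&(abs(Y[v])<32)&(Z[v]>52)&(Z[v]<175)
    u=np.where(m)[0]
    if len(u): print(v,u.min(),u.max(),'X %.1f..%.1f mean %.1f'%(X[v][m].min(),X[v][m].max(),X[v][m].mean()),'Y %.1f..%.1f'%(Y[v][m].min(),Y[v][m].max()),'Z %.1f..%.1f'%(Z[v][m].min(),Z[v][m].max()))
# slot: deep or dark pixels inside top, from first pictures
for n in('top','scene'):
    f=np.load(f'pics/{n}0.npz');d=f['d'];g=f['p'].mean(-1);c=camera_params(n);K=np.array(c['K']);E=np.array(c['extrinsics'])
    v,u=np.mgrid[:480,:640];r=np.stack([(u-K[0,2])/K[0,0],(v-K[1,2])/K[1,1],np.ones(u.shape)],-1)@E[:3,:3].T
    o=E[:3,3];t=(45+(-1.1 if n=='top' else 1.1)-o[2])/r[...,2];P=o+t[...,None]*r
    Q=P[...,:2]-[448,59.8];X=Q@ax;Y=Q@ay
    reg=(abs(X)<9)&(abs(Y)<21);m=reg&(g<np.median(g[reg])*.8)
    print(n,m.sum(),np.median(g[reg]),cv2.minAreaRect(np.c_[X[m],Y[m]].astype(np.float32)),'wmean',(X[m].mean(),Y[m].mean()))
```

```text
160 239 252 X -5.7..12.4 mean 4.1 Y -12.3..6.1 Z 157.5..174.7
162 240 252 X -4.6..12.3 mean 4.0 Y -9.1..1.9 Z 159.2..166.4
164 240 252 X -6.2..11.6 mean 3.0 Y -10.8..-0.7 Z 157.2..166.3
166 237 253 X -11.8..12.3 mean 0.4 Y -14.3..-7.1 Z 158.9..171.3
168 237 253 X -11.9..11.9 mean -0.3 Y -15.5..-7.3 Z 153.5..163.4
170 237 254 X -12.7..12.8 mean -0.4 Y -18.7..-8.9 Z 147.2..161.8
172 238 254 X -12.3..12.4 mean -0.7 Y -18.7..-10.5 Z 142.8..157.5
174 238 254 X -12.4..11.6 mean -0.9 Y -18.7..-8.5 Z 140.7..153.9
176 239 255 X -11.9..12.6 mean 0.0 Y -19.4..-10.7 Z 131.7..149.8
178 239 253 X -12.1..8.6 mean -2.1 Y -18.7..-7.3 Z 132.5..144.4
180 240 254 X -11.6..9.6 mean -0.8 Y -20.4..-10.7 Z 128.8..136.4
182 244 254 X -5.8..9.1 mean 1.2 Y -17.9..-9.3 Z 121.3..132.4
184 245 254 X -5.7..8.4 mean 1.3 Y -19.0..-15.9 Z 119.3..126.5
186 246 251 X -4.6..3.3 mean -0.7 Y -17.3..-15.0 Z 113.7..119.4
188 248 251 X -0.1..2.7 mean 0.9 Y -16.0..2.5 Z 85.9..110.6
190 249 252 X -0.1..3.7 mean 1.6 Y -15.5..-6.5 Z 92.4..103.9
192 250 252 X 0.1..3.3 mean 1.6 Y -16.2..-13.6 Z 95.1..99.3
194 250 252 X -0.2..2.7 mean 1.1 Y -15.9..-10.9 Z 87.0..93.4
196 251 253 X -0.0..3.6 mean 1.8 Y -18.1..-14.5 Z 84.3..91.0
top 54 244.66666666666666 ((0.03271937370300293, -1.014669418334961), (7.1242265701293945, 32.62101745605469), 0.052928317338228226) wmean (np.float64(0.5544496883025137), np.float64(-0.138276432291785))
scene 63 236.33333333333334 ((-0.35903263092041016, 0.020069122314453125), (6.517048358917236, 33.05805969238281), 0.1111973226070404) wmean (np.float64(-0.3512811815170958), np.float64(0.6908520596264057))
```

```bash
python3 -m jog '[[[0.022,-0.026,0,0,0,0,0.05],[0,0,0.25,0,0,0,0.05],[0,0,0.25,0,0,0,0.05],[0,0,0.1,0,0,0,0.05],[0,0,0,0,0,0,0.05],[0,0,0,0,0,0,0.05]]]'; python3 -m jog '[[[0,0,0.06,0,0,0,0.05],[0,0,0.06,0,0,0,0.05],[0,0,0.06,0,0,0,0.05],[0,0,0,0,0,0,0.05]]]'
```

```text
time: 7.55
tool_pos: [447.8, 59.4, 97.0]
tcp_rot: [180.0, -0.0, 85.2]
ft_force: [-0.3, 0.5, -1.1]
finger_gap: 15.2
time: 8.05
tool_pos: [447.3, 59.4, 87.4]
tcp_rot: [-180.0, 0.0, 85.2]
ft_force: [0.0, -0.0, -0.8]
finger_gap: 14.9
```

No contact force with the tip 5 mm into the slot. Continuing.

```bash
python3 -m jog '[[[0,0,0.1,0,0,0,0.05],[0,0,0.1,0,0,0,0.05],[0,0,0.1,0,0,0,0.05],[0,0,0.1,0,0,0,0.05],[0,0,0,0,0,0,0.05],[0,0,0,0,0,0,0.05]]]'
```

```text
time: 8.8
tool_pos: [447.7, 59.4, 67.9]
tcp_rot: [180.0, 0.0, 85.2]
ft_force: [-0.1, 0.1, 0.3]
finger_gap: 15.6
```

```bash
python3 -m jog '[[[0,0,0.05,0,0,0,0.05],[0,0,0.05,0,0,0,0.05],[0,0,0.05,0,0,0,0.05],[0,0,0,0,0,0,0.05],[0,0,0,0,0,0,0.05]]]'
```

```text
time: 9.43
tool_pos: [447.6, 59.4, 60.3]
tcp_rot: [-180.0, -0.0, 85.2]
ft_force: [-1.2, -0.1, 0.8]
finger_gap: 15.1
```

```bash
python3 -m jog '[[[0,0,0.03,0,0,0,0.05],[0,0,0.03,0,0,0,0.05],[0,0,0,0,0,0,0.05],[0,0,0,0,0,0,0.05]]]'
```

```text
time: 9.93
tool_pos: [447.5, 59.4, 57.2]
tcp_rot: [-180.0, 0.0, 85.2]
ft_force: [-0.1, -0.7, -0.7]
finger_gap: 14.9
```

```bash
python3 -m jog '[[[0,0,0.02,0,0,0,0.05],[0,0,0.02,0,0,0,0.05],[0,0,0,0,0,0,0.05],[0,0,0,0,0,0,0.05]]]'
```

```text
time: 10.42
tool_pos: [447.7, 59.4, 57.1]
tcp_rot: [-180.0, 0.0, 85.2]
ft_force: [-11.5, -1.0, 20.5]
finger_gap: 15.3
```

Contact at 20 N, at the same TCP height (57.1) as the rack pick, so the shoulder is seated. I'll take a quick look to confirm, then draw it out.

Run:
```python
from h import *
p,d=grab('scene','scene3')
cv2.imwrite('pics/c3.png',cv2.resize(p[155:245,190:310,::-1],(800,600),interpolation=3))
```

```text
(no output)
```

View pics/c3.png

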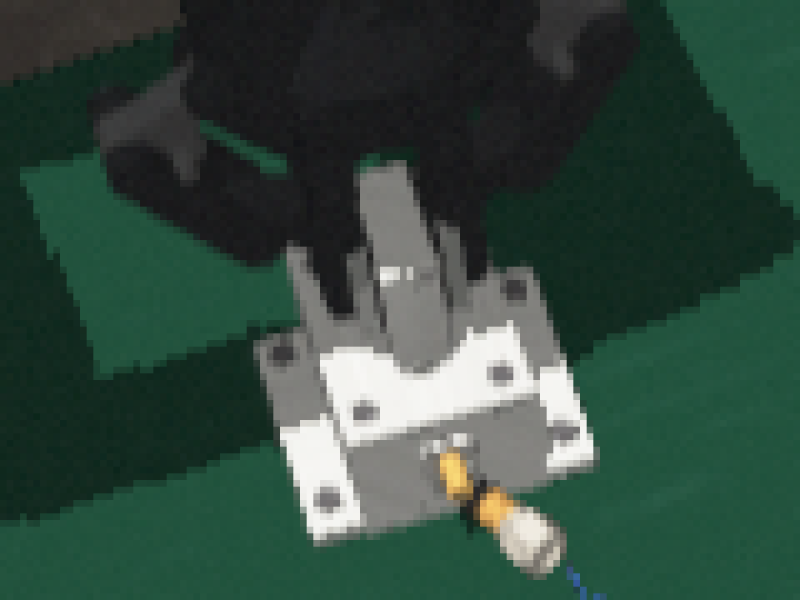

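The picture shows the shoulder flush on the block at (415,370), with no blade visible. Drawing it out and moving to the camera.

```bash
python3 -m jog '[[[0,0,-0.06,0,0,0,0.05],[0,0,-0.1,0,0,0,0.05],[0,0,-0.2,0,0,0,0.05],[0,0,-0.3,0,0,0,0.05],[0,0,-0.4,0,0,0,0.05],[0,0,-0.5,0,0,0,0.05],[0,0,-0.5,0,0,0,0.05],[0,0,-0.4,0,0,0,0.05],[0,0,-0.2,0,0,0,0.05],[0,0,0,0,0,0,0.05]]]'
python3 -c "
from h import *
plan([(578.7,-66.2,181.5,106.3,7)])"
```

```text
time: 11.72
tool_pos: [448.1, 59.4, 189.3]
tcp_rot: [179.9, -0.0, 85.2]
ft_force: [-0.0, -0.3, -1.2]
finger_gap: 15.0
[-0.326, 0.402, 0.023, 0.0, 0.0, -0.0084]
[-0.347, 0.384, 0.023, 0.0, 0.0, -0.0084]
[-0.367, 0.365, 0.023, 0.0001, 0.0, -0.0084]
[-0.386, 0.345, 0.022, 0.0, 0.0, -0.0084]
[-0.404, 0.324, 0.023, 0.0001, 0.0, -0.0083]
[-0.42, 0.303, 0.022, 0.0, 0.0, -0.0084]
[-0.435, 0.281, 0.022, 0.0001, 0.0, -0.0083]
-> [578.72 -66.21 181.52] [-1.7999e+02  1.0000e-02  1.0630e+02]
```

```bash
python3 -m jog '[[[-0.325,0.4,0.02,0,0,-0.0084,0.05],[-0.345,0.385,0.02,0,0,-0.0084,0.05],[-0.365,0.365,0.02,0,0,-0.0084,0.05],[-0.385,0.345,0.02,0,0,-0.0084,0.05],[-0.405,0.325,0.02,0,0,-0.0084,0.05],[-0.42,0.3,0.02,0,0,-0.0084,0.05],[-0.435,0.28,0.02,0,0,-0.0083,0.05],[0,0,0,0,0,0,0.05],[0,0,0,0,0,0,0.05],[0,0,0,0,0,0,0.05]]]'
python3 - <<'E'
from h import *
plan([(578.7,-66.2,181.5,106.3,1)])
C=[]
for n in('top','scene'):
    p,d=grab(n,n+'4');c0=camera_params(n);K=np.array(c0['K']);E=np.linalg.inv(np.array(c0['extrinsics']))
    q=K@(E@[600,-60,160,1])[:3];q=q/q[2];x,y=int(q[0]),int(q[1]);print(n,x,y)
    C.append(cv2.resize(p[y-50:y+50,x-50:x+50,::-1],(400,400),interpolation=3))
cv2.imwrite('pics/c4.png',np.hstack(C))
E
```

```text
time: 12.98
tool_pos: [577.4, -65.3, 180.9]
tcp_rot: [-180.0, -0.0, 106.3]
ft_force: [-0.9, -0.6, -0.8]
finger_gap: 15.1
[-0.024, 0.02, -0.011, -0.0001, -0.0001, 0.0001]
-> [578.69 -66.2  181.49] [-1.800e+02  1.000e-02  1.063e+02]
top 301 192
scene 365 187
```

View pics/c4.png

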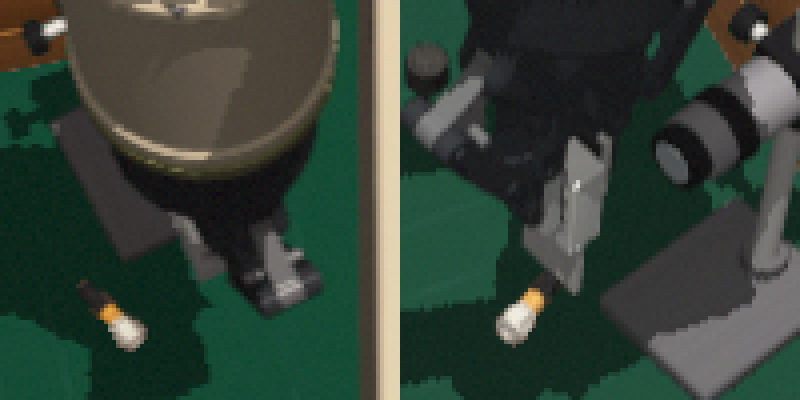

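The scene crop shows the blade hanging straight at about (555,255), ahead of the lens at (670,160). The top view is mostly blocked. I'll correct the last 1.5 mm and measure the blade.

```bash
python3 -m jog '[[[-0.024,0.02,-0.01,0,0,0,0.05],[0,0,0,0,0,0,0.05],[0,0,0,0,0,0,0.05],[0,0,0,0,0,0,0.05]]]'
python3 - <<'E'
from h import *
p,d=grab('scene','scene5');W=cloud('scene',d)
ps=np.radians(16.3);c,s=np.cos(ps),np.sin(ps)
Q=W-[636.0,-48.2,151.9+1.1];X=Q[...,0]*c+Q[...,1]*s;Y=-Q[...,0]*s+Q[...,1]*c;Z=Q[...,2]
m=(d>0)&(abs(X+60)<14)&(abs(Y)<22)&(abs(Z)<30)
for z in range(-24,28,4):
    k=m&(Z>z)&(Z<z+4)
    if k.sum()>2: print(z+2,k.sum(),'X %.1f %.1f %.1f'%tuple(np.percentile(X[k],[5,50,95])),'Y %.1f..%.1f'%(Y[k].min(),Y[k].max()))
k=m&(Z>-15)&(Z<14)&(X<-57)&(Y>-14)
A=np.c_[Y[k],Z[k],np.ones(k.sum())];t=np.linalg.lstsq(A,X[k],rcond=None)[0]
print('face X at centre',t[2],'yaw err',np.degrees(t[0]),'pitch',np.degrees(t[1]),k.sum(),'res',np.std(X[k]-A@t),'zmin',Z[m].min())
# blade points near lens-frame edges and glass itself
g=(d>0)&(abs(X)<6)&(abs(Y)<18)&(abs(Z)<18)
print('glass X pct',np.percentile(X[g],[5,25,50,75]),'Ymid',np.median(Y[g]),'Zmid',(Z[g].min()+Z[g].max())/2)
E
```

```text
time: 13.58
tool_pos: [579.3, -66.8, 181.8]
tcp_rot: [180.0, 0.0, 106.3]
ft_force: [-0.5, -0.6, -1.4]
finger_gap: 15.1
-14 14 X -61.0 -59.9 -59.3 Y -15.7..13.9
-10 22 X -61.7 -60.7 -57.9 Y -15.9..13.0
-6 22 X -61.2 -60.9 -59.8 Y -15.6..13.2
-2 26 X -61.3 -60.5 -58.5 Y -15.9..14.0
2 20 X -61.1 -60.7 -59.1 Y -15.7..11.3
6 13 X -61.4 -60.7 -58.6 Y -15.7..1.5
10 5 X -61.4 -60.9 -57.2 Y -16.1..-4.6
14 4 X -61.3 -60.4 -59.4 Y -16.3..-14.9
22 16 X -66.8 -63.9 -53.1 Y -18.2..-7.7
26 23 X -66.9 -62.6 -53.2 Y -18.5..-10.1
face X at centre -60.682866964181564 yaw err 0.2576312926153769 pitch -0.6531727414158279 100 res 0.5253354017845473 zmin -16.358235679681115
glass X pct [-0.54442273  0.45880391  1.20235587  2.38645261] Ymid -1.1895953143325433 Zmid -1.704366689634469
```

```bash
python3 -m jog '[[[0.014,-0.02,0.005,0,0,0,0.05],[0,0,0,0,0,0,0.05],[0,0,0,0,0,0,0.05],[0,0,0,0,0,0,0.05],[0,0,0,0,0,0,0.05],[0,0,0,0,0,0,0.05]]]'
python3 - <<'E'
from h import *
p,d=grab('scene','scene6');W=cloud('scene',d);c,s=np.cos(np.radians(16.3)),np.sin(np.radians(16.3))
Q=W-[636.0,-48.2,153];X=Q[...,0]*c+Q[...,1]*s;Y=-Q[...,0]*s+Q[...,1]*c;Z=Q[...,2]
m=(d>0)&(abs(X+60)<5)&(abs(Y)<22)&(Z>-30)&(Z<12)
print(np.median(X[m]),Y[m].min(),Y[m].max(),Z[m].min(),telemetry.sense()['tool_pos'],telemetry.sense()['qd'].round(2))
n=(d>0)&(abs(W[...,0]-440)<14)&(abs(W[...,1]+96.7)<14)&(W[...,2]>80);print('narrow',n.sum(),W[n].mean(0) if n.any() else '')
cv2.imwrite('pics/c6.png',cv2.resize(p[120:360,180:500,::-1],(800,600)))
E
```

```text
time: 14.38
tool_pos: [578.2, -66.5, 181.6]
tcp_rot: [180.0, -0.0, 106.3]
ft_force: [0.3, -1.4, -1.4]
finger_gap: 15.3
-61.51321825129719 -15.669429129089599 16.624583277064524 -16.072780236175277 [578.17133661 -66.48277711 181.55669888] [ 0.06  0.   -0.08  0.03  0.05 -0.09]
narrow 2016 [ 439.81840323 -102.56716098  516.2571607 ]
```

View pics/c6.png

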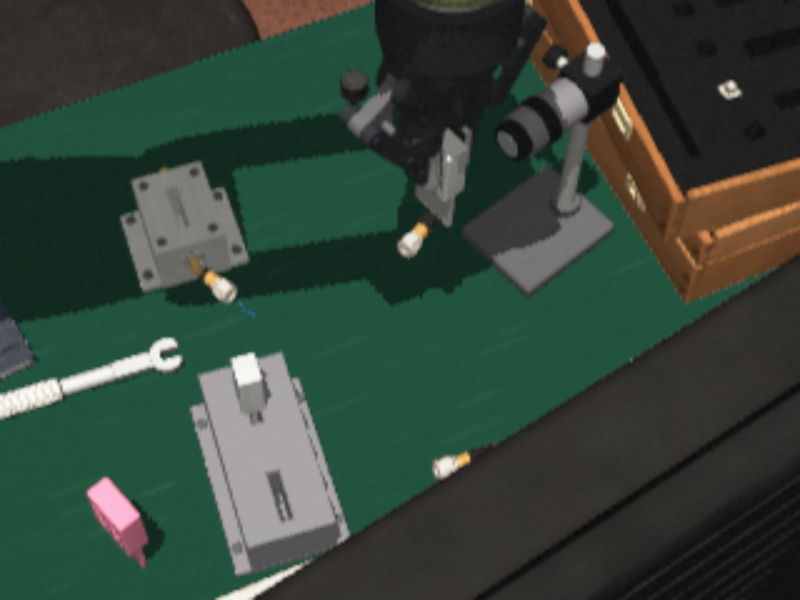

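The wide gauge hangs in front of the lens at about (440,185). The narrow gauge is still in the rack at (247,380), and the fixture and stand are undisturbed.

```bash
python3 -c "
from bench import job
print(job.hand_in())"
```

```text
the job is handed in; nothing more can be done
None
```

I took the wide gauge from the rack and pushed it into the fixture slot until its shoulder sat on the block. I then drew it out, and it is held in front of the inspection camera. The job was handed in at about 14.4 s, with no verdict reported.

- **Seating:** the push ended at 20.5 N of contact, with about 11 N sideways. The tool height was 57.1 mm, the same as at the rack pick, and the picture showed the shoulder flush on the block.
- **Final pose:** from the scene camera, the middle of the blade is about 59.5 mm in front of the glass. It is within about 0.5 mm sideways of the line of sight. The broad face is square to within about 0.3° and the blade vertical to within about 0.7°, both measured just before a last shift of about 1 mm that did not turn the tool.
- **Height:** the blade middle is at about 152 mm by tool height, against a lens height estimated at 151.9 mm. The two cameras read heights about 2 mm apart, so I averaged them.
- **Other things:** the last picture shows the narrow gauge still in the rack and the fixture and camera stand in place. My numeric check of the narrow gauge failed because its mask caught other points. I did not check the flux pot or dust cap at the end.
- **View limits:** the arm blocked the top camera at the slot and the lens, so the close checks there rest on the scene camera alone.

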